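# Unlock and unplug the cone-topped locating post on the welding bench

### The arm

A 6-joint arm with a two-finger parallel gripper is mounted at the origin on the work surface. World frame = base frame: x ahead of the robot, y to its left, z up, the work surface at z = 0. Lengths are in m, angles in rad, forces in N, time in s.
With the tool pointing down it reaches from about 0.3 to 0.875 m from the base axis. Payload 6.4 kg.
Tool frame: the origin (TCP) lies midway between the tips of the shut fingers; the grasp point (between the pads) lies 19 mm behind it; x points along the fingers, y is the direction in which the jaws open and shut, and the axes are right-handed (so a half turn about x gives the same grasp; the last joint's range is limited). The gripper opens to 85 mm and grips with 20 to 120 N. Pads are 22 mm wide; open, the fingers measure 114 mm over their backs; the gripper's body (76 mm by 85 mm) begins 54 mm behind the grasp point. The pads swing forward as they close: fully open they stand 13 mm farther back than shut.
Start: joints at [-1.418, 0.181, 1.607, -0, 1.354, -0.206], TCP at [0.202, -0.538, 0.231] pointing down, gripper open.
Joint ranges: [-2.99, 2.99], [-0.89, 2.07], [0.3, 2.58], [-1.14, 4.28], [0, 2.63], [-3.12, 3.12]. Speed limits (rad/s): [2.57, 2.57, 3.01, 3.14, 3.14, 3.14].

### API

Orientations are given as a unit quaternion [w, x, y, z].
In Python, from bench import ctrl gives the robot as it stands.
- The arm moves only by the tool step_arm, never from a script. Its argument "motion" is a list of rows, each a list of 7 numbers: the shift along the tool's x, y, z in mm, then the turn, a rotation vector about the tool's x, y, z in degrees, then the closure in counts, from 0 (fully open) to 255 (shut). In form: [[tx, ty, tz, rx, ry, rz, hand], ...]. A call has 1 to 10 rows; each row is the pose to reach, as a shift and turn from the pose commanded when the call began, along the tool's axes at that moment; what a row does not reach only later rows make up. A row lasts 1/8 s, in which the tool goes at most 62.5 mm and 10.7 degrees, less where a joint would pass 70% of its speed; a pose out of reach is approached as far as the arm can. A call with a gripper value outside its range is refused whole. The fingers move at their own pace and stop on an object; the grip force is fixed at half the most. Time passes only in rows, so rows that repeat a pose let the fingers close. It gives the time, the measured TCP pose, the force and the opening at its end, in the units of the state.
- ctrl.get_obs(): the state, without advancing time (a new reading comes with each control period).
- ctrl.camera(name): name is "scene" or "top" or "wrist"; returns (picture, depth): 420x560x3 uint8, red, green, blue; 420x560 float32, m along the optical axis (not along the pixel's ray), 0 where there is no reading.
- ctrl.camera_info(name): a dict with "fx", "fy", "cx", "cy" (pixels), "T" (4x4, takes a point from camera to world coordinates); the wrist camera has in their place "hand_eye" (4x4, takes a point from camera to tool coordinates, whose origin is the TCP and whose axes are the tool frame's). Camera axes: x right, y down, z forward; pixel columns grow to the right and rows downward; lengths in m; the calibration is good to about 2 mm. A picture is of the moment at which its call begins: read the wrist's pose just before it. camera_info takes no time and is no camera call.
- ctrl.hand_in(): hands the job in, once; it reports no verdict.
The state is a dict: "time_s": time; "q": joint angles; "dq": joint speeds; "joint_efforts": joint torques, N m; "eef_pos": TCP position; "eef_rot": TCP orientation; "wrist_force": force on the tool from outside, world axes, zero at the start; "torque": the same for the moment, N m; "opening": opening from 0.0 (shut) to 1.0 (fully open).
Only numpy, scipy, OpenCV 4.12 (cv2) and the standard library are available. Lean on these libraries where they do the work, as an engineer would, in place of code of your own. Each camera call takes 0.05 s, during which the arm holds its last target. There are 200 camera calls.

### The job

Two plug-in locating posts stand locked in their sockets on the welding bench. Take out the one with the pointed cone top: pull its sprung collar up to unlock it, draw the post straight up out of its socket, and set it down gently, standing upright, on the floor of the shallow open grey tray. Let go of it there, and leave the square-topped post in its socket.

Things in the scene. Friction and masses are not known exactly. Their poses are not given: they have to be found in the camera images.
- cone_post: Steel post with a pointed cone top, 120 mm tall, 0.7 to 0.9 kg. Origin: centre of its flat underside, z up its axis. Upwards: shank 34 mm wide to 42 mm, flange 40 mm wide to 48 mm, dark knurled collar 46 mm wide from 50 to 78 mm at rest, 24 mm stem, 36 mm wide cone head from 93 mm. Locked upright in a black 90 mm square block 47 mm high, fixed; bore floor 12 mm above the bench. Raised 50 mm it is clear.
- cone_collar (a joint): Height in m of the cone post's collar above rest: 0 down (locked), 0.014 at its upper stop; unlocked from 0.011. Spring 2.5 N at rest, 4.5 N at the stop: less than the post's weight, so the post stays down until the collar meets the stop, then hangs from it, 14 mm lower in the collar than at rest. Let go, the collar springs down. Pulling by the cone frees nothing: four brass dogs in the shank hold it.
- tray: Shallow open square tray of grey plastic, fixed to the bench, 160 by 160 mm outside and 35 mm high, walls and floor 4 mm thick. Origin: centre of its underside; its x and y axes run along its sides, z up. It starts empty. The posts and the tray stand left, middle and right in any order, centres 200 mm or more apart.
- square_post: The other locating post, to be left alone: same shank, collar and socket block, but its head is a flat 32 mm square block, 117 mm above its underside. Origin: centre of its flat underside, z up its axis.
There are look-alikes about, which are no part of the job. What is shaped like the cone_post but green is not meant.

How it is judged:
On the way, in this order (a step that is already met when the one before it is completed fails the run):
1. the cone-topped post's collar is pulled up (10 mm or more) with the post still in its socket (value of joint cone_collar above 0.01 m and height (world z) of cone_post between 0.009 and 0.035 m).
2. the post is drawn up clear of its socket (height (world z) of cone_post above 0.05 m).
At the end, for the whole second after the job is handed in: The cone-topped post stands upright (within about 8 degrees) and still on the tray's floor, its axis within 58 mm of the tray's centre along each side, its collar sprung back down (within 4 mm), and the square-topped post is still in its socket (moved less than 20 mm) (x of cone_post in the frame of tray between -0.058 and 0.058 m and y of cone_post in the frame of tray between -0.058 and 0.058 m and height (world z) of cone_post below 0.012 m and angle between cone_post's own z axis and vertical below 0.15 rad and linear speed of cone_post below 0.02 m/s and value of joint cone_collar below 0.004 m and distance of square_post from where it was at the start of the episode below 0.02 m); the robot touches nothing.
It fails at once if the square-topped post is pulled up or displaced by 20 mm (distance of square_post from where it was at the start of the episode above 0.02 m).
It fails at once if the post is dropped or slammed into the tray (over 200 N) (contact force between cone_post and tray above 200 N).
It also fails if it takes over 48 s, if anything falls off the work surface, if the arm or the gripper's body presses on something with over 40 N, if the wrist force passes 120 N, or if a joint passes its speed limit or range.

## Working session

There is one attempt and no reset: what is moved stays moved. The work goes in short steps, Python scripts to look and compute and a tool call to move; the robot and the scene stay as the last step left them, time stands still between calls to the robot, and variables do not carry over. Pictures are saved under pics/ and viewed, about 8 in all and at most 12, crops included, and the job is handed in when it is done.

Besides the shell and the picture viewer there is one more tool, called after "Call:" in YAML: its name, and indented under it one key for each argument. step_arm: Moves the arm, as the interface text tells. Its arguments: {"type":"object","properties":{"motion":{"type":"array","items":{"type":"array","items":{"type":"number"}}}},"required":["motion"]}

```bash
mkdir -p pics; cat > h.py <<'E'
import numpy as np, cv2
from bench import ctrl
from scipy.spatial.transform import Rotation as R
def pose():
    o=ctrl.get_obs(); q=np.array(o['eef_rot']); T=np.eye(4)
    T[:3,:3]=R.from_quat(q[[1,2,3,0]]).as_matrix(); T[:3,3]=o['eef_pos']; return o,T
def cloud(name):
    i=ctrl.camera_info(name); o,T=pose()
    p,d=ctrl.camera(name)
    C=T@np.array(i['hand_eye']) if name=='wrist' else np.array(i['T'])
    v,u=np.mgrid[:420,:560]
    P=np.stack([(u-i['cx'])/i['fx']*d,(v-i['cy'])/i['fy']*d,d],-1)@C[:3,:3].T+C[:3,3]
    P[d==0]=np.nan
    return p,d,P
def save(n,p,box=None,s=1):
    if box: p=p[box[1]:box[3],box[0]:box[2]]
    cv2.imwrite(f'pics/{n}.png',cv2.resize(p[...,::-1],None,fx=s,fy=s,interpolation=cv2.INTER_CUBIC))
E
python3 - <<'E'
from h import *
o,T=pose(); print({k:np.round(v,3) for k,v in o.items()}); print(T.round(3))
for n in('top','scene'):
    p,d,P=cloud(n); np.savez(n,p=p,P=P); save(n+'0',p,s=1.4 if n=='top' else 1)
E
```

```text
{'time_s': np.float64(0.0), 'q': array([-1.418,  0.182,  1.608,  0.   ,  1.354, -0.206]), 'dq': array([ 0.001,  0.001,  0.   , -0.001,  0.001,  0.001]), 'joint_efforts': array([-1.0000e-03, -4.4487e+01, -3.5134e+01, -0.0000e+00,  9.0000e-03,
       -0.0000e+00]), 'eef_pos': array([ 0.202, -0.538,  0.23 ]), 'eef_rot': array([ 0.126,  0.696,  0.127, -0.696]), 'wrist_force': array([-0.079, -0.236, -0.433]), 'torque': array([ 0.012, -0.049, -0.038]), 'opening': np.float64(0.999)}
[[-0.     0.351 -0.936  0.202]
 [ 0.002 -0.936 -0.351 -0.538]
 [-1.    -0.002 -0.     0.23 ]
 [ 0.     0.     0.     1.   ]]
```

View pics/top0.png

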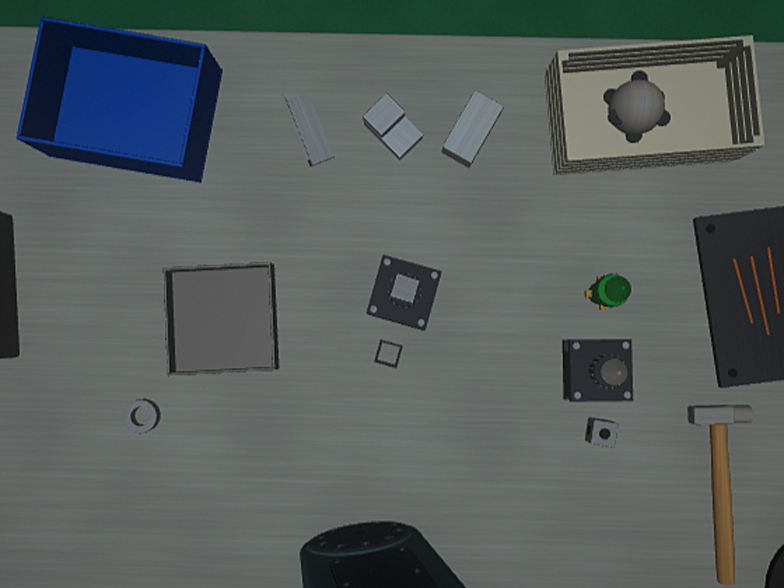

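View pics/scene0.png

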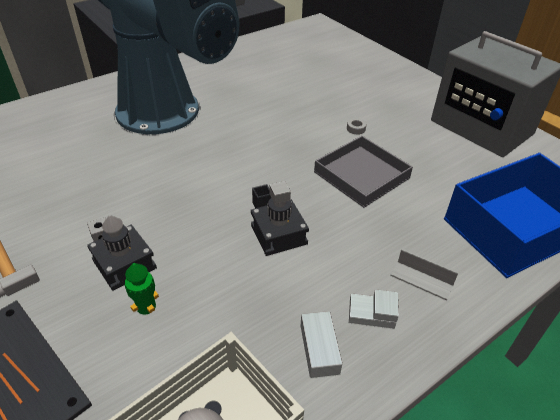

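The top picture (784 px wide) shows three candidates:
- Grey post in a black block at (612,372), with a round pointed head. This fits the cone post.
- Post at (405,290) with a square head. This is the square post, to be left alone.
- Loose green look-alike at (610,290), not meant.

The shallow grey tray is at (222,319). The scene picture agrees, with the cone at (115,230), square at (280,200), green at (140,285) and tray at (363,170). Next I'll confirm the cone post in a crop and measure.

```bash
python3 - <<'E'
from h import *
t=np.load('top.npz'); s=np.load('scene.npz')
p=s['p'][190:330,60:200]; p2=t['p'][190:330,370:510]
cv2.imwrite('pics/crop1.png',cv2.resize(np.hstack([p,p2])[...,::-1],None,fx=2.8,fy=2.8,interpolation=cv2.INTER_CUBIC))
P=t['P']
def near(px,r=.09): 
    c=P[int(px[1]/1.4),int(px[0]/1.4)]; print('seed',c.round(3))
    Q=np.concatenate([P.reshape(-1,3),s['P'].reshape(-1,3)]); k=np.r_[np.zeros(P.size//3),np.ones(P.size//3)]
    m=np.hypot(*(Q[:,:2]-c[:2]).T)<r
    return Q[m],k[m]
for n,px in(('cone',(612,372)),('square',(405,290)),('green',(610,290))):
    Q,k=near(px,.08)
    for c in(0,1):
        for lo,hi in((.042,.052),(.07,.095),(.1,.14)):
            q=Q[(k==c)&(Q[:,2]>lo)&(Q[:,2]<hi)]
            if len(q)>8:
                r=cv2.minAreaRect((q[:,:2]*1000).astype(np.float32)); print(n,c,lo,len(q),np.round(r[0],1),np.round(r[1],1),round(r[2],1),'zmax',q[:,2].max().round(4),'top',q[q[:,2].argmax()].round(4))
Q,k=near((222,319),.125)
for c in(0,1):
    q=Q[(k==c)&(Q[:,2]>.028)&(Q[:,2]<.04)]; r=cv2.minAreaRect((q[:,:2]*1000).astype(np.float32)); print('tray',c,r)
E
```

```text
seed [ 0.461 -0.283  0.123]
cone 0 0.042 1444 [ 459.7 -289.3] [89.7 91.4] 1.3 zmax 0.052 top [ 0.4868 -0.3102  0.052 ]
cone 0 0.07 222 [ 460.7 -285. ] [39.6 47. ] 81.0 zmax 0.0941 top [ 0.4421 -0.2781  0.0941]
cone 0 0.1 286 [ 460.2 -289.1] [34.7 34.6] 65.0 zmax 0.1386 top [ 0.4598 -0.2894  0.1386]
cone 1 0.042 1353 [ 462.1 -290.8] [94.3 90.1] 1.7 zmax 0.0517 top [ 0.4405 -0.2474  0.0517]
cone 1 0.07 426 [ 469.2 -291.8] [47.4 36.1] 81.8 zmax 0.0948 top [ 0.4696 -0.2825  0.0948]
cone 1 0.1 294 [ 468.1 -291.8] [35.7 26.6] 80.1 zmax 0.135 top [ 0.4668 -0.2908  0.135 ]
seed [ 0.564 -0.001  0.13 ]
square 0 0.042 1478 [550.4   4.2] [ 89.8 125.4] 75.4 zmax 0.0519 top [ 0.5908 -0.0443  0.0519]
square 0 0.07 146 [ 5.669e+02 -2.000e-01] [46.3 45.1] 64.7 zmax 0.0945 top [0.5486 0.0062 0.0945]
square 0 0.1 296 [ 5.674e+02 -2.000e-01] [31.9 31.8] 73.2 zmax 0.1333 top [0.5729 0.0127 0.1333]
square 1 0.042 1139 [552.3   3. ] [ 91.7 130.3] 75.1 zmax 0.0519 top [ 0.5292 -0.0295  0.0519]
square 1 0.07 350 [574.1  -7.1] [47.4 35.2] 44.0 zmax 0.0946 top [ 0.5813 -0.0038  0.0946]
square 1 0.1 388 [568.5 
[... 190 characters left out ...]
reen 0 0.07 184 [ 574.6 -294.1] [46.  40.7] 13.2 zmax 0.0949 top [ 0.5707 -0.2809  0.0949]
green 0 0.1 224 [ 575.5 -296.2] [33.4 31.5] 0.8 zmax 0.1232 top [ 0.573  -0.2973  0.1232]
green 1 0.042 354 [ 537.7 -302.2] [ 77.4 111.7] 66.0 zmax 0.0518 top [ 0.5975 -0.3011  0.0518]
green 1 0.07 363 [ 585. -301.] [46.9 33.2] 76.5 zmax 0.095 top [ 0.5921 -0.2941  0.095 ]
green 1 0.1 264 [ 581.3 -300.2] [32.6 28.5] 83.7 zmax 0.1219 top [ 0.5779 -0.2982  0.1219]
seed [0.524 0.275 0.006]
tray 0 ((523.0582885742188, 272.36224365234375), (160.21702575683594, 161.02999877929688), 4.4016499519348145)
tray 1 ((525.1971435546875, 271.11944580078125), (162.6951446533203, 163.87936401367188), 4.005735874176025)
```

View pics/crop1.png

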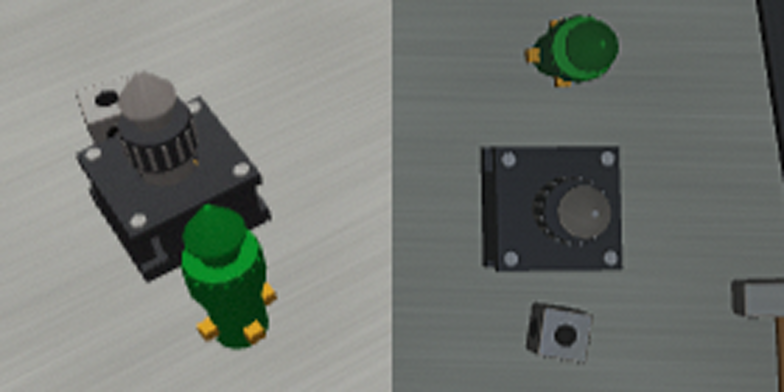

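The crop confirms it: grey pointed cone in the black socket at crop pixels (145,95) and (583,212), with the green one loose beside it. From the measurements, the cone axis is at about (460,-290) mm and the tray centre at about (524,272) mm. I'll move above the cone, keeping the orientation.

Call:
step_arm:
  motion:
    - [0, -20, -47, 0, 0, 0, 0]
    - [0, -40, -94, 0, 0, 0, 0]
    - [0, -60, -141, 0, 0, 0, 0]
    - [0, -80, -188, 0, 0, 0, 0]
    - [0, -101, -235, 0, 0, 0, 0]
    - [0, -121, -282, 0, 0, 0, 0]
    - [0, -142, -329, 0, 0, 0, 0]
    - [0, -142, -329, 0, 0, 0, 0]
    - [0, -142, -329, 0, 0, 0, 0]

```text
time_s: 1.23
eef_pos: [0.4598, -0.2898, 0.2309]
eef_rot: [-0.126, -0.695, -0.127, 0.696]
wrist_force: [-0.4, 0.3, 0.2]
opening: 1.0
```

```bash
python3 - <<'E'
from h import *
o,T=pose(); print(o['time_s'],T.round(4),o['wrist_force'],o['q'])
p,d,P=cloud('wrist'); save('w1',p); np.savez('w1',p=p,P=P)
Q=P.reshape(-1,3); Q=Q[np.hypot(Q[:,0]-.46,Q[:,1]+.289)<.075]
for lo,hi in((.042,.05),(.082,.094),(.1,.112),(.112,.14)):
    q=Q[(Q[:,2]>lo)&(Q[:,2]<hi)]
    if len(q)>8: print(lo,len(q),cv2.minEnclosingCircle((q[:,:2]*1000).astype(np.float32)),cv2.minAreaRect((q[:,:2]*1000).astype(np.float32)),np.percentile(q[:,2],[50,99]).round(4))
q=Q[Q[:,2]>.12];print(q[q[:,2].argsort()[-10:]].mean(0))
E
```

```text
1.225 [[-8.000e-04  3.519e-01 -9.360e-01  4.598e-01]
 [ 2.000e-04 -9.360e-01 -3.519e-01 -2.898e-01]
 [-1.000e+00 -4.000e-04  7.000e-04  2.309e-01]
 [ 0.000e+00  0.000e+00  0.000e+00  1.000e+00]] [-0.39749609  0.25695437  0.23181175] [-7.80599674e-01  1.11630929e-01  1.68609995e+00 -4.94381801e-04
  1.34457400e+00  4.30709594e-01]
0.042 4146 ((460.113525390625, -290.0787353515625), 63.0325813293457) ((459.37152099609375, -290.1448669433594), (90.52330017089844, 90.32798767089844), 1.8978904485702515) [0.0478 0.0497]
0.082 557 ((459.7470397949219, -289.900390625), 23.852371215820312) ((463.82562255859375, -288.3213806152344), (38.85200500488281, 46.34223175048828), 20.790143966674805) [0.0904 0.0921]
0.1 130 ((459.690673828125, -290.1278076171875), 17.881502151489258) ((460.05072021484375, -289.8736572265625), (34.92262649536133, 35.21022033691406), 63.00017547607422) [0.1109 0.112 ]
0.112 972 ((460.2060852050781, -290.22271728515625), 17.354934692382812) ((460.4549865722656, -289.9645080566406), (33.167869567871094, 33.2569580078125), 16.32372283935547) [0.1191 0.1327]
[ 0.47637148 -0.27528976  0.33259739]
```

View pics/w1.png

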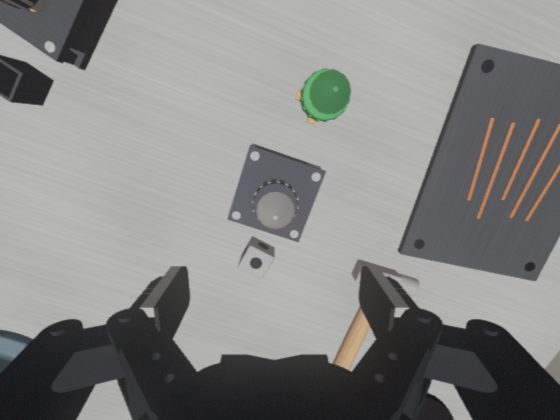

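The wrist view shows the cone post at (276,210), the green decoy at (330,92) and the jaws straddling the right line. The axis measures (460,-290), within 0.5 mm of the TCP. Now descending, stopping short so the cone tip stays below the gripper body.

Call:
step_arm:
  motion:
    - [30, 0, 0, 0, 0, 0, 0]
    - [65, 0, 0, 0, 0, 0, 0]
    - [100, 0, 0, 0, 0, 0, 0]
    - [130, 0, 0, 0, 0, 0, 0]
    - [150, 0, 0, 0, 0, 0, 0]
    - [158, 0, 0, 0, 0, 0, 0]
    - [163, 0, 0, 0, 0, 0, 0]
    - [167, 0, 0, 0, 0, 0, 0]
    - [167, 0, 0, 0, 0, 0, 0]

```text
time_s: 2.4
eef_pos: [0.4603, -0.2902, 0.0646]
eef_rot: [0.126, 0.696, 0.126, -0.696]
wrist_force: [-0.2, -0.4, -0.0]
opening: 1.0
```

Call:
step_arm:
  motion:
    - [0, 0, 0, 0, 0, 0, 60]
    - [0, 0, 0, 0, 0, 0, 90]
    - [0, 0, 0, 0, 0, 0, 110]
    - [0, 0, 0, 0, 0, 0, 140]
    - [0, 0, 0, 0, 0, 0, 255]
    - [0, 0, 0, 0, 0, 0, 255]
    - [0, 0, 0, 0, 0, 0, 255]
    - [0, 0, 0, 0, 0, 0, 255]

```text
time_s: 3.4
eef_pos: [0.4605, -0.2903, 0.0649]
eef_rot: [0.126, 0.696, 0.126, -0.696]
wrist_force: [0.0, 0.1, 5.8]
opening: 0.519
```

Gripped at about 44–46 mm, so it has the collar rather than the 36 mm head. Raising the collar slowly.

Call:
step_arm:
  motion:
    - [-3, 0, 0, 0, 0, 0, 255]
    - [-6, 0, 0, 0, 0, 0, 255]
    - [-9, 0, 0, 0, 0, 0, 255]
    - [-12, 0, 0, 0, 0, 0, 255]
    - [-12, 0, 0, 0, 0, 0, 255]

```text
time_s: 4.03
eef_pos: [0.4599, -0.2896, 0.0762]
eef_rot: [-0.126, -0.696, -0.126, 0.696]
wrist_force: [0.3, -2.5, -5.2]
opening: 0.517
```

```bash
python3 - <<'E'
from h import *
o,T=pose(); print(o['time_s'],T[:3,3],o['wrist_force'],o['opening'])
p,d=ctrl.camera('scene'); save('s2',p,(60,150,220,310),3.5)
E
```

```text
4.025 [ 0.45986367 -0.28957645  0.07618335] [ 0.34823984 -2.53497536 -5.21823897] 0.5170645822141627
```

View pics/s2.png

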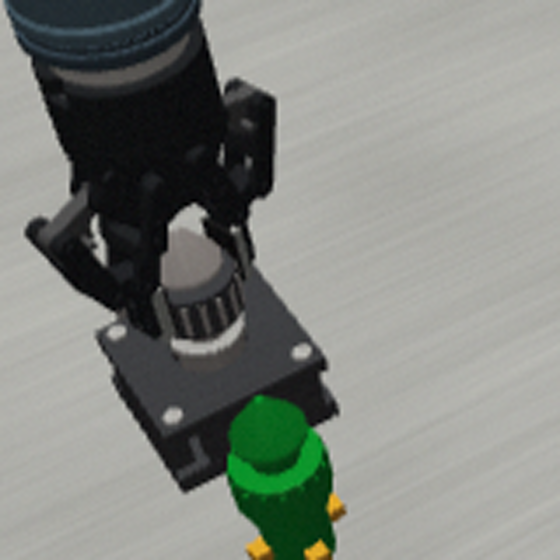

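The view shows the collar raised off the flange: a bright band is visible at (210,345) and the cone is still low. The force of about 5 N fits the spring. Continuing up slowly to the stop and then out.

Call:
step_arm:
  motion:
    - [-2, 0, 0, 0, 0, 0, 255]
    - [-3, 0, 0, 0, 0, 0, 255]
    - [-5, 0, 0, 0, 0, 0, 255]
    - [-8, 0, 0, 0, 0, 0, 255]
    - [-12, 0, 0, 0, 0, 0, 255]
    - [-12, 0, 0, 0, 0, 0, 255]

```text
time_s: 4.82
eef_pos: [0.4604, -0.2902, 0.0888]
eef_rot: [0.126, 0.696, 0.126, -0.696]
wrist_force: [-0.2, 0.2, -8.1]
opening: 0.519
```

8.1 N matches the weight of the post, so it is hanging free. Drawing it out.

Call:
step_arm:
  motion:
    - [-8, 0, 0, 0, 0, 0, 255]
    - [-18, 0, 0, 0, 0, 0, 255]
    - [-30, 0, 0, 0, 0, 0, 255]
    - [-45, 0, 0, 0, 0, 0, 255]
    - [-65, 0, 0, 0, 0, 0, 255]
    - [-85, 0, 0, 0, 0, 0, 255]
    - [-105, 0, 0, 0, 0, 0, 255]
    - [-123, 0, 0, 0, 0, 0, 255]
    - [-132, 0, 0, 0, 0, 0, 255]
    - [-132, 0, 0, 0, 0, 0, 255]

```text
time_s: 6.08
eef_pos: [0.4604, -0.2902, 0.221]
eef_rot: [0.127, 0.696, 0.126, -0.695]
wrist_force: [-0.2, -0.0, -8.7]
opening: 0.519
```

```bash
python3 - <<'E'
from h import *
o,T=pose(); print(o['time_s'],T.round(4),o['wrist_force'],o['opening'],o['q'])
p,d=ctrl.camera('scene'); save('s3',p,(40,90,240,290),2.8)
tgt=np.array([.524,.272,T[2,3]])
print('to tray, tool mm',T[:3,:3].T@(tgt-T[:3,3])*1000)
E
```

```text
6.075 [[ 1.000e-03  3.511e-01 -9.363e-01  4.604e-01]
 [-1.000e-03 -9.363e-01 -3.511e-01 -2.902e-01]
 [-1.000e+00  1.300e-03 -6.000e-04  2.210e-01]
 [ 0.000e+00  0.000e+00  0.000e+00  1.000e+00]] [-0.17711191 -0.01407081 -8.65038883] 0.5190699911635971 [-7.80625248e-01  1.20707045e-01  1.69662709e+00  1.05439237e-05
  1.32285138e+00  4.31403841e-01]
to tray, tool mm [-4.88541201e-01 -5.04050367e+02 -2.56973038e+02]
```

View pics/s3.png

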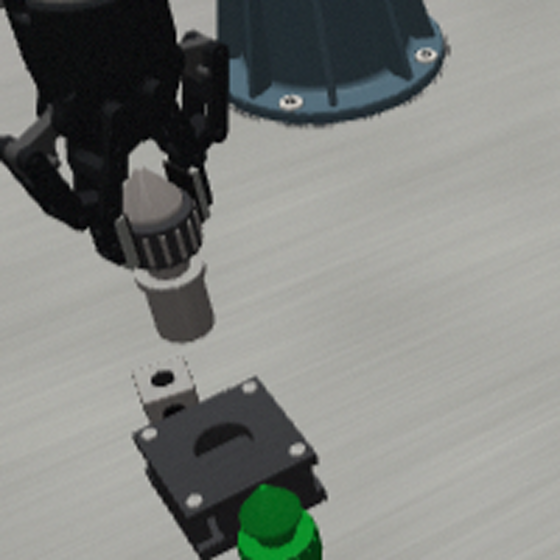

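The post hangs straight below the jaws at (175,290), with its empty socket at (225,440). Carrying it above the square post to the tray.

Call:
step_arm:
  motion:
    - [0, -11, -5, 0, 0, 0, 255]
    - [0, -31, -16, 0, 0, 0, 255]
    - [0, -62, -32, 0, 0, 0, 255]
    - [0, -100, -51, 0, 0, 0, 255]
    - [0, -142, -72, 0, 0, 0, 255]
    - [0, -184, -94, 0, 0, 0, 255]
    - [0, -226, -115, 0, 0, 0, 255]
    - [0, -268, -137, 0, 0, 0, 255]
    - [0, -310, -158, 0, 0, 0, 255]
    - [0, -352, -179, 0, 0, 0, 255]

```text
time_s: 7.38
eef_pos: [0.503, 0.1056, 0.22]
eef_rot: [-0.126, -0.696, -0.127, 0.696]
wrist_force: [0.7, -0.7, -8.6]
opening: 0.517
```

Call:
step_arm:
  motion:
    - [0, -42, -21, 0, 0, 0, 255]
    - [0, -80, -41, 0, 0, 0, 255]
    - [0, -110, -56, 0, 0, 0, 255]
    - [0, -130, -66, 0, 0, 0, 255]
    - [0, -145, -74, 0, 0, 0, 255]
    - [0, -152, -78, 0, 0, 0, 255]
    - [0, -152, -78, 0, 0, 0, 255]
    - [0, -152, -78, 0, 0, 0, 255]

```text
time_s: 8.38
eef_pos: [0.5238, 0.2715, 0.2202]
eef_rot: [-0.126, -0.696, -0.126, 0.696]
wrist_force: [-0.3, 0.5, -6.8]
opening: 0.516
```

```bash
python3 - <<'E'
from h import *
o,T=pose(); print(o['time_s'],T.round(4),o['wrist_force'],o['opening'],o['q'])
p,d,P=cloud('scene'); np.savez('s4',p=p,P=P); save('s4',p,(270,50,470,220),3)
Q=P.reshape(-1,3); Q=Q[(np.hypot(Q[:,0]-T[0,3],Q[:,1]-T[1,3])<.035)]
for a in np.arange(.13,.28,.01):
    q=Q[(Q[:,2]>a)&(Q[:,2]<a+.01)]
    if len(q)>5: print(a.round(3),len(q),q.min(0).round(3),q.max(0).round(3))
E
```

```text
8.375 [[-3.000e-04  3.504e-01 -9.366e-01  5.238e-01]
 [-5.000e-04 -9.366e-01 -3.504e-01  2.715e-01]
 [-1.000e+00  3.000e-04  4.000e-04  2.202e-01]
 [ 0.000e+00  0.000e+00  0.000e+00  1.000e+00]] [-0.31273357  0.46421724 -6.81173035] 0.516158376905948 [ 2.77413901e-01  2.23642139e-01  1.57931314e+00 -3.87938402e-04
  1.33903898e+00  1.49027551e+00]
0.15 31 [0.513 0.253 0.154] [0.541 0.278 0.16 ]
0.16 64 [0.518 0.252 0.16 ] [0.543 0.281 0.17 ]
0.17 65 [0.512 0.253 0.17 ] [0.545 0.28  0.18 ]
0.18 67 [0.512 0.252 0.18 ] [0.542 0.279 0.19 ]
0.19 62 [0.509 0.251 0.19 ] [0.546 0.283 0.2  ]
0.2 119 [0.506 0.251 0.2  ] [0.546 0.288 0.21 ]
0.21 17 [0.524 0.254 0.21 ] [0.546 0.276 0.22 ]
0.22 72 [0.508 0.239 0.22 ] [0.551 0.284 0.23 ]
0.23 85 [0.506 0.238 0.23 ] [0.55  0.285 0.24 ]
0.24 106 [0.509 0.239 0.24 ] [0.549 0.304 0.25 ]
0.25 106 [0.517 0.238 0.25 ] [0.546 0.302 0.26 ]
0.26 61 [0.505 0.244 0.26 ] [0.547 0.306 0.27 ]
0.27 40 [0.506 0.238 0.27 ] [0.548 0.304 0.28 ]
0.28 41 [0.523 0.245 0.28 ] [0.551 0.299 0.29 ]
```

View pics/s4.png

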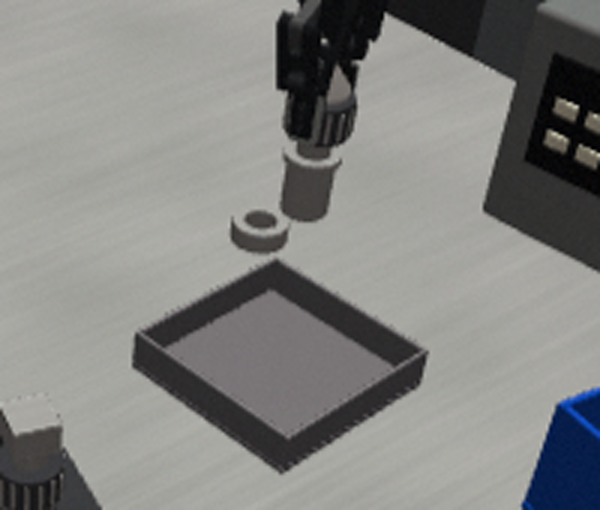

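The post hangs upright at (305,190) in the crop, over the tray centre, with its underside at about 0.153 m. Lowering it to roughly 12 mm above the floor.

Call:
step_arm:
  motion:
    - [15, 0, 0, 0, 0, 0, 255]
    - [40, 0, 0, 0, 0, 0, 255]
    - [65, 0, 0, 0, 0, 0, 255]
    - [90, 0, 0, 0, 0, 0, 255]
    - [110, 0, 0, 0, 0, 0, 255]
    - [125, 0, 0, 0, 0, 0, 255]
    - [133, 0, 0, 0, 0, 0, 255]
    - [137, 0, 0, 0, 0, 0, 255]
    - [137, 0, 0, 0, 0, 0, 255]
    - [137, 0, 0, 0, 0, 0, 255]

```text
time_s: 9.68
eef_pos: [0.5244, 0.2724, 0.0841]
eef_rot: [0.126, 0.696, 0.126, -0.695]
wrist_force: [-0.4, -0.2, -8.4]
opening: 0.519
```

Call:
step_arm:
  motion:
    - [1.5, 0, 0, 0, 0, 0, 255]
    - [3, 0, 0, 0, 0, 0, 255]
    - [4.5, 0, 0, 0, 0, 0, 255]
    - [6, 0, 0, 0, 0, 0, 255]
    - [7, 0, 0, 0, 0, 0, 255]
    - [8, 0, 0, 0, 0, 0, 255]
    - [8, 0, 0, 0, 0, 0, 255]
    - [8, 0, 0, 0, 0, 0, 255]

```text
time_s: 10.68
eef_pos: [0.5238, 0.2722, 0.0753]
eef_rot: [0.126, 0.696, 0.126, -0.696]
wrist_force: [0.0, 0.6, -8.0]
opening: 0.52
```

Call:
step_arm:
  motion:
    - [1, 0, 0, 0, 0, 0, 255]
    - [2, 0, 0, 0, 0, 0, 255]
    - [3, 0, 0, 0, 0, 0, 255]
    - [4, 0, 0, 0, 0, 0, 255]
    - [5, 0, 0, 0, 0, 0, 255]
    - [6, 0, 0, 0, 0, 0, 255]
    - [7, 0, 0, 0, 0, 0, 255]
    - [8, 0, 0, 0, 0, 0, 255]
    - [8, 0, 0, 0, 0, 0, 255]

```text
time_s: 11.8
eef_pos: [0.5238, 0.2722, 0.0673]
eef_rot: [0.126, 0.696, 0.126, -0.696]
wrist_force: [-0.2, -0.4, -4.6]
opening: 0.519
```

Contact: only about 4.6 N remains, which is the spring, so the tray now carries the post. Letting the collar down to near rest.

Call:
step_arm:
  motion:
    - [1, 0, 0, 0, 0, 0, 255]
    - [2, 0, 0, 0, 0, 0, 255]
    - [3.5, 0, 0, 0, 0, 0, 255]
    - [5, 0, 0, 0, 0, 0, 255]
    - [6, 0, 0, 0, 0, 0, 255]
    - [7, 0, 0, 0, 0, 0, 255]
    - [8, 0, 0, 0, 0, 0, 255]
    - [8, 0, 0, 0, 0, 0, 255]

```text
time_s: 12.8
eef_pos: [0.5238, 0.2722, 0.0593]
eef_rot: [0.126, 0.696, 0.126, -0.696]
wrist_force: [0.1, -0.9, -4.8]
opening: 0.518
```

Call:
step_arm:
  motion:
    - [1, 0, 0, 0, 0, 0, 255]
    - [2, 0, 0, 0, 0, 0, 255]
    - [2, 0, 0, 0, 0, 0, 255]

```text
time_s: 13.18
eef_pos: [0.5238, 0.2722, 0.0573]
eef_rot: [0.126, 0.696, 0.126, -0.696]
wrist_force: [-0.3, -0.8, -4.1]
opening: 0.518
```

```bash
python3 - <<'E'
from h import *
o,T=pose(); print(o['time_s'],T[:3,3],o['wrist_force'],o['opening'])
p,d,P=cloud('scene'); save('s5',p,(300,90,430,210),4.5)
E
```

```text
13.175 [0.52383669 0.27220332 0.05725138] [-0.30011592 -0.79910393 -4.05807826] 0.5178577261790325
```

View pics/s5.png

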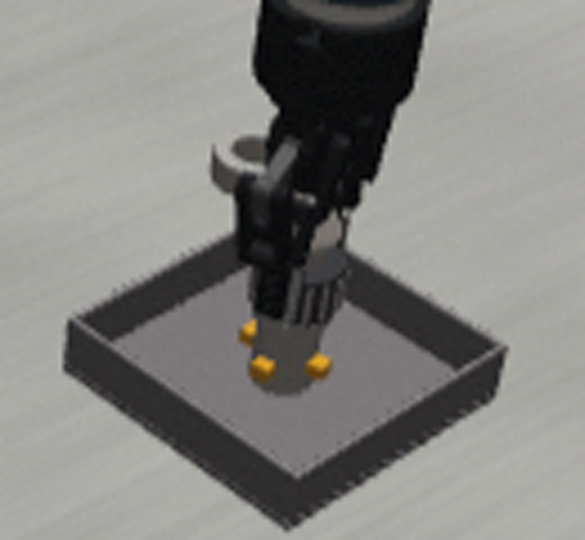

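The post stands on the tray floor at (285,370), brass dogs out and collar down against the flange. Opening the gripper and retreating straight up.

Call:
step_arm:
  motion:
    - [0, 0, 0, 0, 0, 0, 110]
    - [0, 0, 0, 0, 0, 0, 90]
    - [0, 0, 0, 0, 0, 0, 60]
    - [0, 0, 0, 0, 0, 0, 0]
    - [0, 0, 0, 0, 0, 0, 0]
    - [0, 0, 0, 0, 0, 0, 0]
    - [0, 0, 0, 0, 0, 0, 0]

```text
time_s: 14.1
eef_pos: [0.5238, 0.2722, 0.0573]
eef_rot: [-0.126, -0.696, -0.126, 0.696]
wrist_force: [-0.5, 0.2, -0.7]
opening: 1.001
```

Call:
step_arm:
  motion:
    - [-5, 0, 0, 0, 0, 0, 0]
    - [-15, 0, 0, 0, 0, 0, 0]
    - [-30, 0, 0, 0, 0, 0, 0]
    - [-55, 0, 0, 0, 0, 0, 0]
    - [-85, 0, 0, 0, 0, 0, 0]
    - [-115, 0, 0, 0, 0, 0, 0]
    - [-140, 0, 0, 0, 0, 0, 0]
    - [-150, 0, 0, 0, 0, 0, 0]
    - [-150, 0, 0, 0, 0, 0, 0]
    - [-150, 0, 0, 0, 0, 0, 0]

```text
time_s: 15.35
eef_pos: [0.5231, 0.272, 0.2061]
eef_rot: [-0.126, -0.695, -0.126, 0.696]
wrist_force: [-0.4, 0.3, -0.0]
opening: 1.001
```

```bash
python3 - <<'E'
from h import *
o,T=pose(); print(o['time_s'],T[:3,3],o['wrist_force'],o['opening'])
p,d,P=cloud('scene'); save('s6',p,(230,90,430,240),3)
pw,d,W=cloud('wrist')
for n,A in(('scene',P),('wrist',W)):
    Q=A.reshape(-1,3); Q=Q[np.hypot(Q[:,0]-.524,Q[:,1]-.272)<.05]
    for lo,hi in((.004,.044),(.054,.078),(.079,.085),(.098,.102),(.102,.13)):
        q=Q[(Q[:,2]>lo)&(Q[:,2]<hi)]
        if len(q)>4: print(n,lo,len(q),cv2.minAreaRect((q[:,:2]*1000).astype(np.float32)),q[:,2].max().round(4))
S=P.reshape(-1,3); S=S[(np.hypot(S[:,0]-.567,S[:,1])<.05)&(S[:,2]>.1)&(S[:,2]<.14)]
print('square',cv2.minAreaRect((S[:,:2]*1000).astype(np.float32)),np.percentile(S[:,2],95))
E
```

```text
15.35 [0.5230729  0.27201377 0.20612894] [-0.42398813  0.25808772 -0.0204517 ] 1.0006453746092492
scene 0.004 681 ((526.3776245117188, 269.6898193359375), (98.97744750976562, 92.54510498046875), 42.82581329345703) 0.0438
scene 0.054 173 ((532.5994262695312, 262.01226806640625), (47.31644058227539, 27.1915340423584), 38.48854064941406) 0.078
scene 0.079 126 ((528.2633056640625, 267.1137390136719), (44.8173828125, 38.32462692260742), 39.43165588378906) 0.0849
scene 0.098 21 ((534.2039184570312, 263.7967529296875), (33.1391716003418, 12.672362327575684), 50.8044548034668) 0.1015
scene 0.102 150 ((529.2487182617188, 266.98388671875), (32.994232177734375, 23.711368560791016), 46.16593933105469) 0.1255
wrist 0.004 2773 ((526.162109375, 272.39727783203125), (95.4828872680664, 99.15077209472656), 17.39068603515625) 0.0277
wrist 0.054 154 ((535.23193359375, 275.317626953125), (22.643735885620117, 47.53886413574219), 13.88966178894043) 0.078
wrist 0.079 561 ((528.2918090820312, 274.3718566894531), (35.597049713134766, 46.20662307739258), 20.861797332763672) 0.0845
wrist 0.098 30 ((529.4723510742188, 270.1561279296875), (35.118438720703125, 22.035614013671875), 70.84211730957031) 0.102
wrist 0.102 1210 ((523.2225952148438, 272.5074157714844), (34.96273422241211, 35.2376823425293), 14.524685859680176) 0.1261
square ((569.7899169921875, -1.7107658386230469), (33.07624053955078, 35.433738708496094), 73.57946014404297) 0.13110651232905732
```

View pics/s6.png

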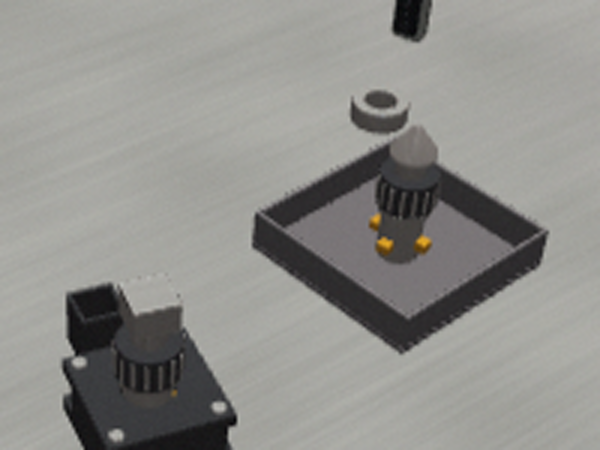

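The cone post stands upright and alone in the tray at (405,200), collar down. The square post at (150,340) is unmoved, and the gripper is clear. Handing in.

```bash
python3 -c "
from bench import ctrl
print(ctrl.hand_in())"
```

```text
the job is handed in; nothing more can be done
None
```

The cone-topped post is out of its socket and standing upright in the tray. I handed the job in at about 15.4 s of the 48 s allowed, and no verdict is reported.

**What I did:** I gripped the collar and pulled it up to its stop with the post still seated; a picture showed it clear of the flange. I then drew the post straight out, at about 8.5 N hanging weight. I carried it over the square post, lowered it in 1 mm steps onto the tray floor, let the collar back down, released it and retreated straight up.

**Last checks:**
- **Position:** the head axis measures about (523, 272) mm, within 2 mm of the tray centre. The post top is at about 0.126 m, which fits standing on the tray floor.
- **Collar:** its top reads about 0.0845 m, against 0.082 m expected fully down. It looks seated, within the 2 mm calibration and the depth noise.
- **Square post:** it reads about (570, -2) mm in the last view. The first scene view gave (568.5, -1.6) mm, so it has not moved beyond the measuring noise.
- **Gripper:** it is open and clear, with wrist force near zero.

**Disagreement:** while I lowered the collar, the force stayed at 4 to 5 N instead of falling to about 2.5 N. I put this down to friction or sensor noise, and it dropped to zero on release.

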